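# Lock the jigger arm with its quick-release pin

### The job

Swing the bench jigger's profile arm by its knob into the steel bracket until it meets the stop. Then take the quick-release pin from the wooden rest block and, keeping its side button squeezed in, feel it down through bracket and arm and press it fully home against the black spring bush; let go there, so that the button springs out and the pin stays locked. Push only gently (well under 25 N), and leave the other things on the table where they are.

Things in the scene. Friction and masses are not known exactly. Their poses are not given: they have to be found in the camera images.
- jigger: Bench jigger fixed to the table: plywood base board 80 x 232 x 12 mm with a steel pivot post (top at 76 mm), a low plaster mould and, on an upright rail, a dark steel C-bracket. Origin: on the pivot's upright axis, underside of the board; z up, y from the pivot towards the bracket. The bracket's upright wall, on its +x side, is the arm's stop; its mouth faces -x.
- profile_arm (a joint): Angle of the aluminium profile arm, rad: 0 = against the stop, grows as it swings out of the bracket towards the jigger's -x (at most 0.6). Stiff hinge: stays where left, takes 1 to 2 N at the knob. Arm 12 mm thick, 31 mm wide at its hole. At the stop its hole lies 1.5 mm past the bracket's (to the jigger's +x); the pin's tapered nose, pressed down with up to 10 N, draws it into line.
- bracket_hole (a point): On the axis of the bracket's 13.5 mm holes, 75 mm above the table; x = -1.5, y = 140 mm in the jigger's frame, whose axes it has. With the bracket set lowest its plates lie at 33-41 and 67-75 mm; it is clamped 0 to 12 mm above that, not reported: feel it. On top a black spring bush, 27 mm across, 18 mm bore, stands 5 mm proud and gives 4 mm (2 to 5 N), then is solid: pin home.
- swing_hole (a point): Centre of the arm's upright 13.5 mm hole, on the arm's top face (66 mm above the table; underside at 54), 140 mm from the pivot.
- swing_knob (a point): Dark wooden knob standing upright on the arm's free end, 215 mm from the pivot: its middle, 86 mm above the table. The knob is 22 mm across and spans 66 to 100 mm above the table.
- rest_block: Fixed upright wooden block 66 x 66 x 70 mm with a 23 mm hole in its top in which the pin stands loosely, upright. Origin: centre of its underside.
- lock_pin: Loose quick-release pin, 0.11 kg, upright. Origin: on its axis, underside of the collar (26 mm across, 4 mm thick), 70 mm above the table in the rest block. Below it a 12 mm shank, 60 mm long, the last 9 mm tapering to 6 mm; 46 mm down a 5 mm square locking stud stands out 3.5 mm to +y while the button is out; fully in, it is hidden. Above it a black head, 20 (x) by 23 mm (y), to 42 mm.
- pin_head (a point): On the pin's axis 27 mm above the underside of its collar, level with the button's middle: grip here across y, one finger on the flat cheek (y = -12 mm), the other on the button (+y side). Axes as the pin's. With the button fully in, the gripped width is 24 mm and this point lies midway between the fingers.
- pin_button (a joint): How far the aluminium button (14 mm wide, 22 mm high, on the head's +y side) is pushed in, m: 0 = out (face at y = +17 mm), 0.005 = fully in (face at y = +12 mm). The locking stud moves with it. Spring: 8 N at the start, 14 N fully in; a grip of 25 to 30 N holds it in. The stud can only spring out below the lower plate, when the collar has pressed the bush down 3 to 4 mm.
- wood_tool: Bystander, to be left alone: the short wooden modelling stick, 12 x 85 x 10 mm. Origin: centre of its underside.
- slip_bottle: Bystander, to be left alone: the white slip bottle with the pointed nozzle, 60 x 60 x 181 mm. Origin: centre of its underside.
- wood_wedge: Bystander, to be left alone: the dark wooden wedge tool, 23 x 110 x 14 mm. Origin: centre of its underside.
- steel_scraper: Bystander, to be left alone: the flat steel scraper, 20 x 125 x 28 mm. Origin: centre of its underside.

How it is judged:
By the outcome, as a careful person would: the job done as asked, in the order asked, and still so for the second after the job is handed in, with the robot touching nothing.
It also fails if it takes over 64 s, if anything falls off the work surface, if the arm or the gripper's body presses on something with over 40 N, if the wrist force passes 120 N, or if a joint passes its speed limit or range.

### The arm

A 6-joint arm with a two-finger parallel gripper is mounted at the origin on the work surface; the furniture and walls round the work are solid. World frame = base frame: x ahead of the robot, y to its left, z up, the work surface at z = 0. Lengths are in m, angles in rad, forces in N, time in s.
With the tool pointing down it reaches from about 0.425 to 0.95 m from the base axis. Payload 3.5 kg.
Tool frame: the origin (TCP) lies at the very end of the fingers, on their centre line; the grasp point (between the pads) lies 19 mm behind it; z points along the fingers, y is the line along which they close (so a half turn about z gives the same grasp; the last joint's range is limited). The gripper opens to 85 mm and grips with 20 to 120 N. Pads are 22 mm wide; open, the fingers measure 114 mm over their backs; the gripper's body (76 mm by 85 mm) begins 54 mm behind the grasp point. The pads swing forward as they close: fully open they stand 13 mm farther back than shut.
Start: joints at [1.114, 0.286, 1.577, -0, 1.279, -0.15], TCP at [0.204, 0.643, 0.231] pointing down, gripper open.
Joint ranges: [-2.77, 2.77], [-0.9, 2.22], [0.21, 2.48], [-1.53, 4.67], [0.24, 2.81], [-2.84, 2.84]. Speed limits (rad/s): [2.79, 2.79, 3.14, 3.14, 3.14, 3.14].

### API

Orientations are given as a unit quaternion [x, y, z, w].
In Python, from plant import ctrl gives the robot as it stands.
- The arm moves only by the tool carry_out, never from a script. Its argument "deltas" is one flat list of numbers, 6 for each row, row after row: the shift along the tool's x, y, z in m, then the turn, a rotation vector about the tool's x, y, z in rad. A call has 1 to 5 rows; each row is the pose to reach, as a shift and turn from the pose commanded when the call began, along the tool's axes at that moment; what a row does not reach only later rows make up. A row lasts 1/8 s, in which the tool goes at most 62.5 mm and 10.7 degrees, less where a joint would pass 70% of its speed; a pose out of reach is approached as far as the arm can. A call with a gripper value outside its range is refused whole. "grip" is the opening in per cent of the stroke, from 0 (shut) to 100 (fully open), set as the call begins (left out, the last holds). The fingers move at their own pace and stop on an object; "grip_force" is the grip in N (left out, the last holds). Time passes only in rows, so rows that repeat a pose let the fingers close. It gives the time, the measured TCP pose, the force, the opening and the grip force at its end, in the units of the state.
- ctrl.get_state(): the state, without advancing time (a new reading comes with each control period).
- ctrl.read_camera(name): name is "side" or "top"; returns (picture, depth): 480x640x3 uint8, red, green, blue; 480x640 float32, m along the optical axis (not along the pixel's ray), 0 where there is no reading.
- ctrl.camera_model(name): a dict with "intrinsics" (3x3 intrinsics, pixels), "extrinsics" (4x4, takes a point from world to camera coordinates). Camera axes: x right, y down, z forward; pixel columns grow to the right and rows downward; lengths in m; the calibration is good to about 2 mm. A picture is of the moment at which its call begins. camera_model takes no time and is no camera call.
- ctrl.sign_off(): hands the job in; it is judged then, once.
Trained networks look in the newest picture that a camera, given by its name, has taken for a name from the list of things; names that differ only in an ending like _2 or _b are one class to them, and where a whole thing is asked for, a point or a joint stands for the part that bears it (a point fixed in the world has none). Each returns a list of dicts, best first, with "score" (0 to 1); they miss things now and then, are a little off and sometimes report something else, mostly with a low value. They report only what shows in the picture. A call takes as long as a camera call.
- ctrl.find_in(camera, query): "uv" ([column, row] in pixels, amid what is visible of it).
The state is a dict: "time": time; "qpos": joint angles; "dq": joint speeds; "joint_efforts": joint torques, N m; "eef_pos": TCP position; "tcp_rot": TCP orientation; "contact_force": force on the tool from outside, world axes, zero at the start; "wrist_torque": the same for the moment, N m; "opening": opening from 0.0 (shut) to 1.0 (fully open); "finger_force": force on a finger pad.
Only numpy, scipy, OpenCV 4.12 (cv2) and the standard library are available. Lean on these libraries where they do the work, as an engineer would, in place of code of your own. Each camera call takes 0.05 s, during which the arm holds its last target. There are 200 camera calls.

## Working session

There is one attempt and no reset: what is moved stays moved. The work goes in short steps, Python scripts to look and compute and a tool call to move; the robot and the scene stay as the last step left them, time stands still between calls to the robot, and variables do not carry over. Pictures are saved under pics/ and viewed, at most 10 in all, crops included, and the job is handed in when it is done.

Besides the shell and the picture viewer there is one more tool, called after "Emit:" as name(argument=value, ...) on one line, values as JSON. carry_out: Moves the arm, as the interface text tells. Its arguments: {"type":"object","properties":{"deltas":{"type":"array"},"grip":{"type":"number"},"grip_force":{"type":"number"}},"required":["deltas"]}

```bash
ls; mkdir -p pics; cat > h.py <<'E'
import numpy as np, cv2
from plant import ctrl
def snap(cam,fn=None):
    im,d=ctrl.read_camera(cam)
    if fn: cv2.imwrite('pics/'+fn,im[:,:,::-1])
    return im,d
def px2w(cam,uv,z):
    "3-D point from pixel and depth"
    m=ctrl.camera_model(cam);K=np.array(m['intrinsics']);T=np.linalg.inv(np.array(m['extrinsics']))
    p=np.linalg.inv(K)@np.array([uv[0],uv[1],1.])*z
    return T[:3,:3]@p+T[:3,3]
def ray(cam,uv):
    o=px2w(cam,uv,0);return o,px2w(cam,uv,1)-o
def at_z(cam,uv,h):
    o,d=ray(cam,uv);return o+d*(h-o[2])/d[2]
def w2px(cam,p):
    m=ctrl.camera_model(cam);q=np.array(m['extrinsics'])@np.r_[p,1];q=np.array(m['intrinsics'])@q[:3];return q[:2]/q[2]
E
python3 - <<'E'
from h import *
np.set_printoptions(precision=4,suppress=True)
S=ctrl.get_state();print(S['eef_pos'],S['tcp_rot'],S['opening'],S['contact_force'])
for c in ('top','side'):
    im,d=snap(c,c+'1.png')
    m=ctrl.camera_model(c);print(c,np.linalg.inv(np.array(m['extrinsics']))[:3,3],np.array(m['intrinsics'])[0,0])
    for q in ('jigger','bracket_hole','swing_hole','swing_knob','rest_block','lock_pin','pin_head','pin_button','slip_bottle','wood_tool','wood_wedge','steel_scraper'):
        for r in ctrl.find_in(c,q)[:2]:
            u,v=np.round(r['uv']).astype(int);z=d[min(v,479),min(u,639)]
            print(q,round(r['score'],2),u,v,px2w(c,r['uv'],z))
E
```

```text
pics
[0.2035 0.6429 0.2299] [ 0.1528  0.9883 -0.0012 -0.0004] 1.0000778848201535 [-0.0521 -1.1702  0.4166]
top [0.2251 0.0302 1.1058] 480.1509415647237
jigger 0.68 268 226 [0.4134 0.1313 0.0711]
bracket_hole 0.85 271 226 [0.414  0.1248 0.0631]
swing_hole 0.64 260 229 [0.4072 0.1478 0.0644]
swing_hole 0.29 368 221 [ 0.4254 -0.0897  0.0716]
swing_knob 0.92 262 231 [0.4019 0.1438 0.0682]
rest_block 0.66 365 218 [ 0.434  -0.083   0.0682]
lock_pin 0.61 370 210 [ 0.4418 -0.0888  0.1116]
pin_head 0.54 371 212 [ 0.4369 -0.0903  0.1128]
slip_bottle 0.77 484 209 [ 0.4417 -0.321   0.135 ]
slip_bottle 0.5 369 208 [ 0.4475 -0.0865  0.1113]
wood_tool 0.74 259 228 [0.4084 0.1495 0.0677]
wood_tool 0.44 263 259 [0.3476 0.1462 0.0048]
wood_wedge 0.92 420 255 [ 0.36   -0.214   0.0142]
steel_scraper 0.73 147 212 [0.4549 0.421  0.    ]
side [ 0.3303 -1.0641  0.7002] 496.03593002002697
jigger 0.95 335 240 [0.4186 0.0706 0.0663]
bracket_hole 0.55 337 237 [0.4241 0.0824 0.0666]
bracket_hole 0.26 326 327 [ 0.3836 -0.2208  0.0117]
swing_hole 0.94 331 230 [0.4113 0.1233 0.0656]
swing_knob 0.86 332 229 [0.4145 0.1311 0.0661]
rest_block 0.68 343 286 [ 0.4262 -0.1228  0.0505]
rest_block 0.16 301 244 [0.3296 0.1467 0.0116]
lock_pin 0.49 354 262 [ 0.4501 -0.101   0.1028]
pin_head 0.64 351 267 [ 0.4432 -0.1083  0.0934]
wood_tool 0.42 300 245 [0.3263 0.1495 0.0068]
wood_wedge 0.71 328 326 [ 0.3882 -0.2161  0.0105]
steel_scraper 0.56 337 203 [0.4508 0.4397 0.0013]
```

```bash
python3 - <<'E'
import cv2
a=cv2.imread('pics/top1.png');b=cv2.imread('pics/side1.png')
cv2.imwrite('pics/top1c.png',cv2.resize(a[150:300,200:400],None,fx=4,fy=4,interpolation=2))
cv2.imwrite('pics/side1c.png',cv2.resize(b[190:340,270:410],None,fx=4,fy=4,interpolation=2))
E
```

```text
(no output)
```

View pics/top1c.png

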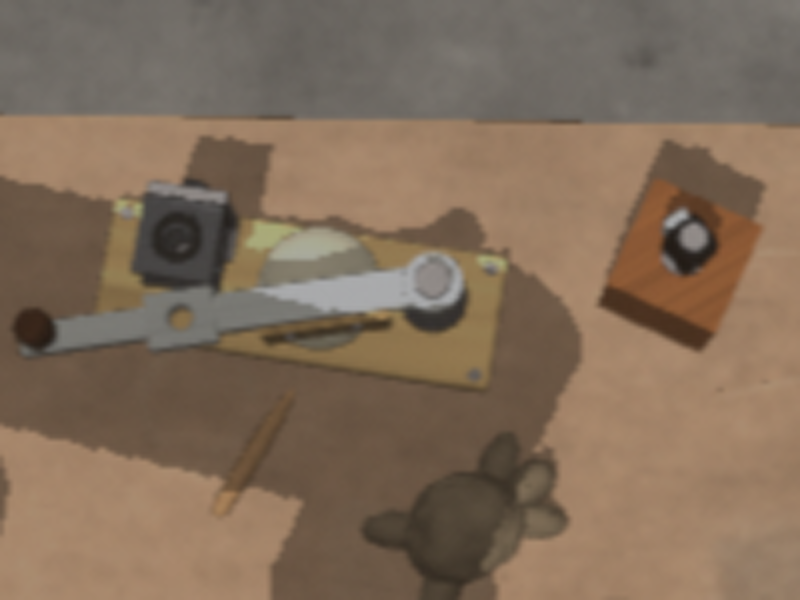

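View pics/side1c.png

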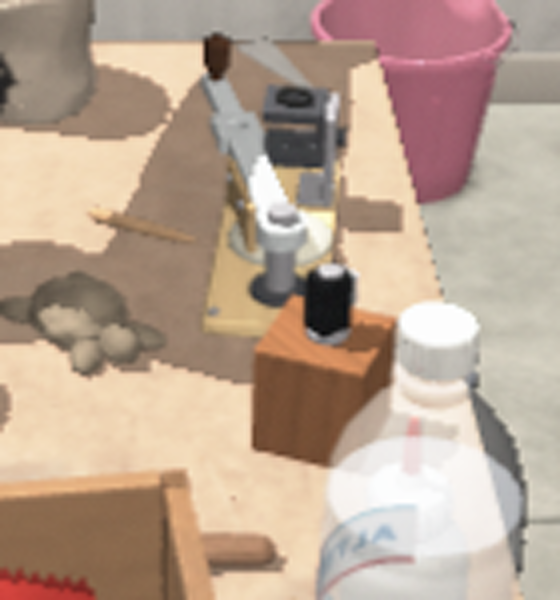

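View pics/top1.png

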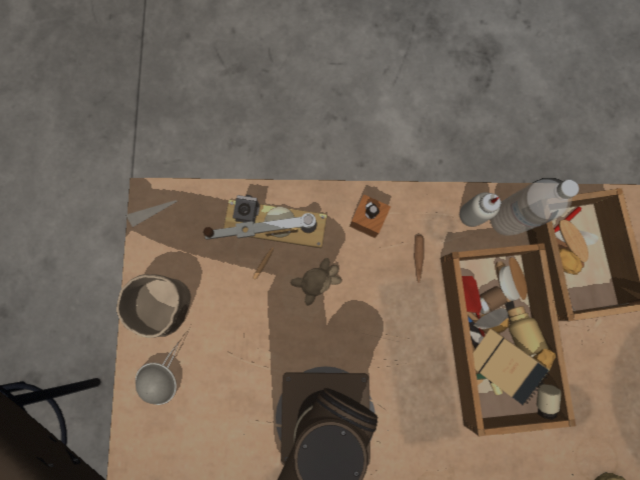

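The top view shows the knob at (209,232), the pivot at (308,220), the bush at (244,209), the arm hole at (245,229) and the pin top at (373,209). The arm stands out on the robot's side, and the button faces up-left of the pin.

The side view shows the knob at (324,204), the pivot at (341,244), the bush at (344,214) and the pin top at (352,257), with the button on the right.

```bash
python3 - <<'E'
from h import *
np.set_printoptions(precision=4,suppress=True)
pts={'knobtop':((208.6,231.8),(324.2,200.5),.1),'pivot':((308.2,219.3),(340.7,243.7),.076),'bush':((244.2,209.3),(343.7,214.4),.085),'pintop':((373.2,209.2),(352.7,257.5),.112),'armhole':((245.0,229.4),(328.8,221.5),.066)}
for k,(a,b,h) in pts.items():
    o1,d1=ray('top',a);o2,d2=ray('side',b)
    s=np.linalg.lstsq(np.c_[d1,-d2],o2-o1,rcond=None)[0]
    p,q=o1+d1*s[0],o2+d2*s[1]
    print(k,'tri',(p+q)/2,'gap',np.linalg.norm(p-q),'top@h',at_z('top',a,h),'side@h',at_z('side',b,h))
im,d=snap('top');ims,ds=snap('side')
import itertools
def cloud(c,D,lo,hi):
    v,u=np.mgrid[lo[1]:hi[1],lo[0]:hi[0]];z=D[lo[1]:hi[1],lo[0]:hi[0]]
    m=ctrl.camera_model(c);K=np.array(m['intrinsics']);T=np.linalg.inv(np.array(m['extrinsics']))
    P=np.linalg.inv(K)@np.stack([u*z,v*z,z]).reshape(3,-1);return (T[:3,:3]@P).T+T[:3,3]
P=cloud('top',d,(350,190),(395,240))
b=P[abs(P[:,2]-.07)<.004]
print('block top',len(b),cv2.minAreaRect((b[:,:2]*1000).astype(np.float32)))
t=P[(P[:,2]>.1)&(P[:,2]<.13)];print('pin top cloud',len(t),t.mean(0),cv2.minAreaRect((t[:,:2]*1000).astype(np.float32)))
P=cloud('top',d,(230,190),(262,225));t=P[(P[:,2]>.062)&(P[:,2]<.1)];print('bracket',len(t),np.percentile(t[:,2],[10,50,90]),cv2.minAreaRect((t[:,:2]*1000).astype(np.float32)))
P=cloud('top',d,(220,190),(335,250));t=P[(P[:,2]>.008)&(P[:,2]<.016)];print('board',cv2.minAreaRect((t[:,:2]*1000).astype(np.float32)))
P=cloud('side',ds,(330,250),(370,285));t=P[(P[:,2]>.108)&(P[:,2]<.12)];print('pin top side',len(t),t.mean(0))
t=P[(P[:,2]>.08)];t=t[abs(t[:,0]-.44)<.03]
print(len(t),t.min(0),t.max(0))
a=cv2.imread('pics/top1.png');b=ims[:,:,::-1]
A=cv2.resize(a[190:235,350:395],(540,540),interpolation=2);B=cv2.resize(b[250:290,335:375],(540,540),interpolation=2)
cv2.imwrite('pics/pin.png',cv2.resize(np.hstack([A,B]),(800,400)))
E
```

```text
knobtop tri [0.396  0.2546 0.0941] gap 0.004217365650311132 top@h [0.3928 0.2532 0.1   ] side@h [0.3974 0.2426 0.1   ]
pivot tri [0.4303 0.0427 0.0693] gap 0.003048692153049837 top@h [0.4274 0.0426 0.076 ] side@h [0.4308 0.0316 0.076 ]
bush tri [0.4479 0.1819 0.0845] gap 0.0038501946279288924 top@h [0.4459 0.1818 0.085 ] side@h [0.4498 0.1818 0.085 ]
pintop tri [ 0.4461 -0.0952  0.1112] gap 0.0037755524800133886 top@h [ 0.444  -0.0951  0.112 ] side@h [ 0.4479 -0.0958  0.112 ]
armhole tri [0.407  0.1818 0.0626] gap 0.0029057287971795123 top@h [0.4049 0.1812 0.066 ] side@h [0.408  0.1756 0.066 ]
block top 677 ((443.5317077636719, -96.22601318359375), (65.92417907714844, 67.1117935180664), 65.71626281738281)
pin top cloud 126 [ 0.4444 -0.0938  0.1116] ((446.0271911621094, -94.17759704589844), (29.742843627929688, 19.933635711669922), 35.777587890625)
bracket 536 [0.0679 0.085  0.0896] ((449.72515869140625, 176.56866455078125), (67.53504943847656, 59.1657829284668), 1.600109338760376)
board ((420.10150146484375, 121.36146545410156), (231.58152770996094, 100.6760025024414), 81.83220672607422)
pin top side 52 [ 0.4468 -0.098   0.1115]
201 [ 0.4325 -0.4236  0.0804] [ 0.4645 -0.0831  0.2756]
```

View pics/pin.png

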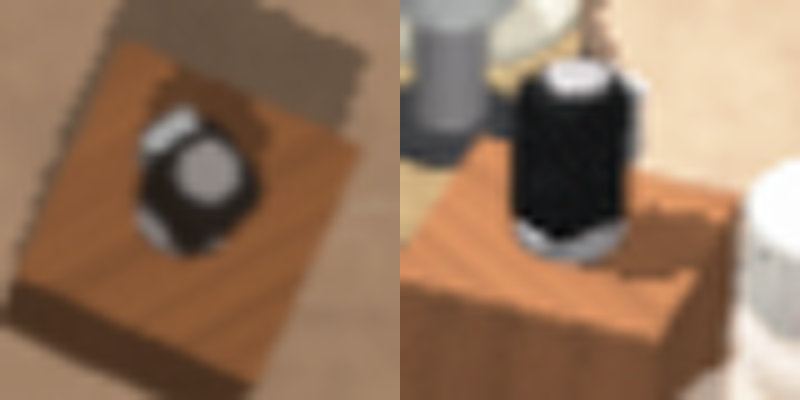

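Emit:
carry_out(deltas=[-0.037, -0.039, 0.008, 0, 0, 0.15, -0.075, -0.078, 0.016, 0, 0, 0.3, -0.112, -0.118, 0.025, 0, 0, 0.46, -0.15, -0.157, 0.034, 0, 0, 0.61, -0.187, -0.196, 0.044, 0, 0, 0.77], grip=52)

```text
time: 2.02
eef_pos: [0.3236, 0.3987, 0.1874]
tcp_rot: [0.515, 0.857, 0.001, 0.0]
contact_force: [0.7, 0.6, 0.2]
opening: 0.521
finger_force: 0.0
```

```bash
cat >> h.py <<'E'
from scipy.spatial.transform import Rotation as R
np.set_printoptions(precision=4,suppress=True)
def st():
    S=ctrl.get_state();r=R.from_quat(S['tcp_rot']);M=r.as_matrix()
    print('t',round(S['time'],2),'p',np.array(S['eef_pos']),'yawY',round(np.degrees(np.arctan2(M[1,1],M[0,1])),2),'F',np.array(S['contact_force']),'open',round(S['opening'],3),'ff',S['finger_force'],'q6',round(S['qpos'][5],2))
    return np.array(S['eef_pos']),r
def plan(target,yawY):
    "tool-frame shift and turn to a tool-down pose with tool y at yawY degrees"
    p,r=st();a=np.radians(yawY);y=np.array([np.cos(a),np.sin(a),0]);z=np.array([0,0,-1.])
    G=R.from_matrix(np.c_[np.cross(y,z),y,z])
    print('shift',r.inv().apply(np.array(target)-p),'turn',(r.inv()*G).as_rotvec())
E
python3 -c "
from h import *
plan((.3945,.253,.15),2)"
```

```text
t 2.02 p [0.3236 0.3987 0.1874] yawY 28.02 F [0.6713 0.5769 0.1505] open 0.521 ff 0.0 q6 0.2
shift [-0.1619 -0.0059  0.0374] turn [ 0.0012 -0.0004  0.4542]
```

Emit:
carry_out(deltas=[-0.054, -0.002, 0.012, 0, 0, 0.15, -0.108, -0.004, 0.024, 0, 0, 0.3, -0.162, -0.006, 0.037, 0, 0, 0.454, -0.162, -0.006, 0.037, 0.001, 0, 0.454])

```text
time: 2.52
eef_pos: [0.3952, 0.2518, 0.1495]
tcp_rot: [0.695, 0.719, -0.001, -0.0]
contact_force: [-0.2, 0.2, -0.5]
opening: 0.524
finger_force: 0.0
```

```bash
python3 -c "
from h import *
plan((.3945,.253,.074),2)
im,d=snap('top');i2,_=snap('side')
A=cv2.resize(im[190:260,180:270,::-1],(540,420));B=cv2.resize(i2[170:250,290:370,::-1],(420,420))
cv2.imwrite('pics/k.png',cv2.resize(np.hstack([A,B]),(800,350)))
"
```

```text
t 2.52 p [0.3952 0.2518 0.1495] yawY 1.94 F [-0.2358  0.1796 -0.512 ] open 0.524 ff 0.0 q6 0.32
shift [ 0.0013 -0.0004  0.0755] turn [-0.0024  0.0011 -0.001 ]
```

View pics/k.png

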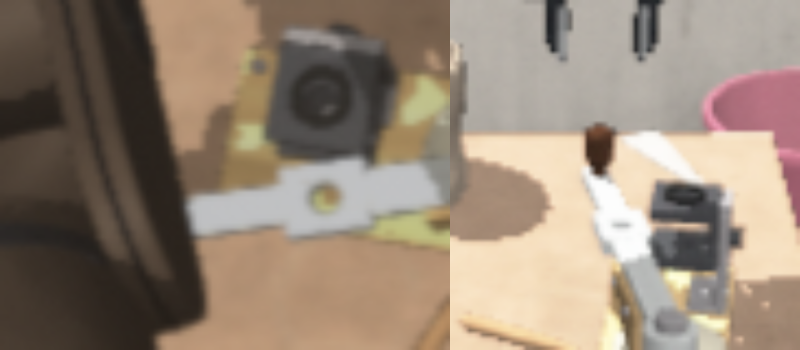

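The side view shows the fingers straddling the knob: fingers at columns 557 and 645 of the crop, knob at 599. I'll descend.

Emit:
carry_out(deltas=[0.001, 0, 0.04, 0, 0, 0, 0.001, 0, 0.076, 0, 0, 0, 0.001, 0.01, 0.076, 0, 0, 0, 0.001, 0.02, 0.076, 0, 0, 0, 0.001, 0.03, 0.076, 0, 0, 0])

```text
time: 3.25
eef_pos: [0.4262, 0.2579, 0.0763]
tcp_rot: [0.693, 0.721, 0.001, 0.0]
contact_force: [-0.6, 0.6, 0.9]
opening: 0.519
finger_force: 0.5
```

Emit:
carry_out(deltas=[0, 0.01, 0, 0, 0, 0, 0, 0.02, 0, 0, 0, 0, 0, 0.028, 0, 0, 0, 0, 0, 0.034, 0, 0, 0, 0, 0, 0.034, 0, 0, 0, 0])

```text
time: 3.88
eef_pos: [0.4588, 0.2581, 0.0742]
tcp_rot: [0.693, 0.721, -0.0, -0.0]
contact_force: [-0.3, -0.3, -0.0]
opening: 0.519
finger_force: 0.0
```

Emit:
carry_out(deltas=[0, 0.004, 0, 0, 0, 0, 0, 0.008, 0, 0, 0, 0])

```text
time: 4.12
eef_pos: [0.466, 0.2584, 0.074]
tcp_rot: [0.693, 0.721, -0.001, -0.0]
contact_force: [-0.5, -0.8, -1.3]
opening: 0.525
finger_force: 0.5
```

Emit:
carry_out(deltas=[0, 0.002, 0, 0, 0, 0, 0, 0.002, 0, 0, 0, 0])

```text
time: 4.38
eef_pos: [0.4685, 0.2587, 0.0743]
tcp_rot: [0.693, 0.721, -0.0, -0.0]
contact_force: [0.1, -0.3, 0.6]
opening: 0.519
finger_force: 0.1
```

Emit:
carry_out(deltas=[0, 0.002, 0, 0, 0, 0, 0, 0.002, 0, 0, 0, 0])

```text
time: 4.62
eef_pos: [0.4701, 0.2587, 0.0742]
tcp_rot: [0.693, 0.721, -0.001, -0.0]
contact_force: [-0.8, -1.7, -0.7]
opening: 0.519
finger_force: 0.6
```

Emit:
carry_out(deltas=[0, 0.002, 0, 0, 0, 0, 0, 0.002, 0, 0, 0, 0])

```text
time: 4.88
eef_pos: [0.4702, 0.2586, 0.074]
tcp_rot: [0.693, 0.721, -0.003, -0.002]
contact_force: [-6.2, -0.7, 3.1]
opening: 0.523
finger_force: 3.3
```

Emit:
carry_out(deltas=[0, 0.002, 0, 0, 0, 0, 0, 0.002, 0, 0, 0, 0])

```text
time: 5.12
eef_pos: [0.4703, 0.2586, 0.0738]
tcp_rot: [0.693, 0.721, -0.005, -0.004]
contact_force: [-11.9, -1.9, 8.2]
opening: 0.524
finger_force: 5.7
```

```bash
python3 -c "
from h import *
st()
im,d=snap('top');i2,_=snap('side')
A=cv2.resize(im[190:260,200:320,::-1],(720,420));B=cv2.resize(i2[170:250,300:380,::-1],(420,420))
cv2.imwrite('pics/k2.png',cv2.resize(np.hstack([A,B]),(800,300)))
"
```

```text
t 5.12 p [0.4703 0.2586 0.0738] yawY 2.29 F [-11.8829  -1.862    8.1865] open 0.524 ff 5.725497601088136 q6 0.27
```

View pics/k2.png

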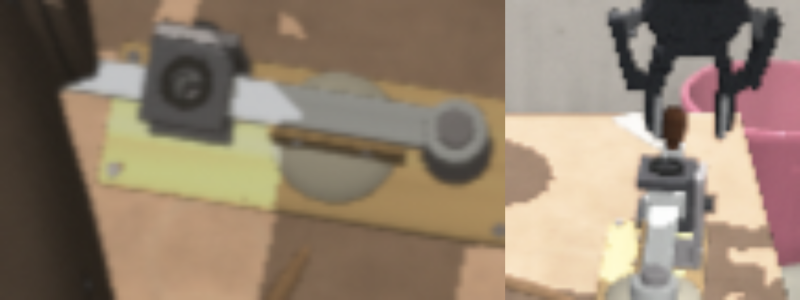

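The arm is inside the bracket and hit the stop hard at TCP x = 0.470, which puts the knob at 0.459 as predicted. I'll centre on the knob, lift, and go to the pin.

Emit:
carry_out(deltas=[0, -0.008, 0, 0, 0, 0, 0, -0.015, 0, 0, 0, 0, 0, -0.015, -0.04, 0, 0, 0, 0, -0.015, -0.09, 0, 0, 0, 0, -0.015, -0.12, 0, 0, 0])

```text
time: 5.85
eef_pos: [0.4606, 0.2587, 0.1974]
tcp_rot: [0.693, 0.721, 0.002, 0.001]
contact_force: [0.8, -0.2, 0.4]
opening: 0.516
finger_force: 0.0
```

```bash
python3 -c "
from h import *
plan((.446,-.0955,.18),37)
plan((.446,-.0955,.18),217)
"
```

```text
t 5.85 p [0.4606 0.2587 0.1974] yawY 2.29 F [ 0.8339 -0.1582  0.4495] open 0.516 ff 0.0 q6 0.28
shift [-0.3533 -0.0288  0.0169] turn [ 0.0043  0.0002 -0.6058]
t 5.85 p [0.4606 0.2587 0.1974] yawY 2.29 F [ 0.8339 -0.1582  0.4495] open 0.516 ff 0.0 q6 0.28
shift [-0.3533 -0.0288  0.0169] turn [ 0.0002 -0.0057  2.5358]
```

Emit:
carry_out(deltas=[-0.059, -0.005, 0.003, 0, 0, -0.1, -0.118, -0.01, 0.006, 0, 0, -0.2, -0.177, -0.015, 0.009, 0, 0, -0.3, -0.236, -0.02, 0.012, 0, 0, -0.4, -0.295, -0.025, 0.015, 0, 0, -0.5], grip=58)

```text
time: 6.48
eef_pos: [0.4462, -0.0394, 0.1798]
tcp_rot: [0.491, 0.871, -0.0, 0.001]
contact_force: [1.2, 0.6, 0.0]
opening: 0.582
finger_force: 0.0
```

```bash
python3 -c "
from h import *
plan((.446,-.0955,.15),37)
"
```

```text
t 6.47 p [ 0.4462 -0.0394  0.1798] yawY 31.13 F [1.1788 0.5762 0.0107] open 0.582 ff 0.0 q6 -0.86
shift [-0.0479 -0.0292  0.0298] turn [ 0.0008  0.0019 -0.1024]
```

Emit:
carry_out(deltas=[-0.024, -0.015, 0.015, 0, 0, -0.05, -0.048, -0.029, 0.03, 0, 0.002, -0.1, -0.048, -0.029, 0.03, 0, 0.002, -0.1])

```text
time: 6.85
eef_pos: [0.4453, -0.0947, 0.1484]
tcp_rot: [0.45, 0.893, 0.0, -0.002]
contact_force: [1.0, 0.1, -0.2]
opening: 0.582
finger_force: 0.0
```

```bash
python3 -c "
from h import *
plan((.446,-.0955,.078),37)
im,d=snap('top');i2,_=snap('side')
A=cv2.resize(im[180:250,330:410,::-1],(480,420));B=cv2.resize(i2[200:300,310:400,::-1],(378,420),interpolation=2)
cv2.imwrite('pics/k3.png',np.hstack([A,B])[:,:800])
"
```

```text
t 6.85 p [ 0.4453 -0.0947  0.1484] yawY 36.46 F [ 0.9954  0.1145 -0.1977] open 0.582 ff 0.0 q6 -1.07
shift [-0.0013  0.0002  0.0704] turn [-0.0014 -0.0035 -0.0094]
```

View pics/k3.png

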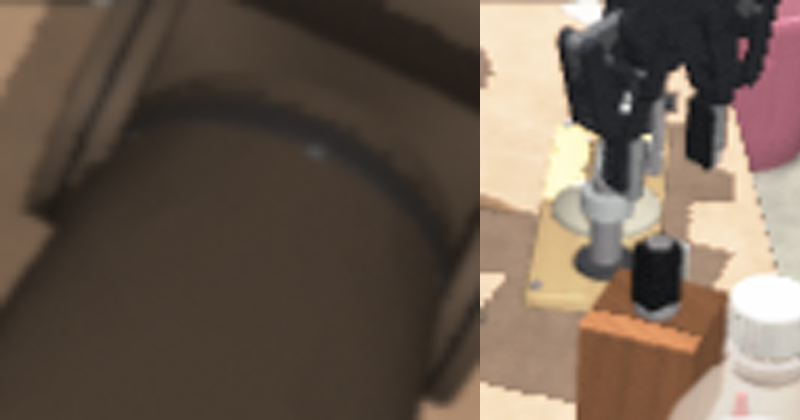

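The side view shows the two fingertips at columns 622 and 707 either side of the pin at 660. Now down, then close.

Emit:
carry_out(deltas=[-0.001, 0, 0.036, 0, 0, 0, -0.001, 0, 0.068, 0, -0.003, 0, -0.001, 0, 0.07, 0, -0.003, 0, -0.001, 0, 0.07, 0, -0.003, 0])

```text
time: 7.45
eef_pos: [0.4474, -0.094, 0.0807]
tcp_rot: [0.448, 0.894, -0.0, 0.001]
contact_force: [1.1, 0.9, 0.1]
opening: 0.581
finger_force: 0.0
```

Emit:
carry_out(deltas=[0, 0, 0, 0, 0, 0, 0, 0, 0, 0, 0, 0, 0, 0, 0, 0, 0, 0, 0, 0, 0, 0, 0, 0, 0, 0, 0, 0, 0, 0], grip=0, grip_force=28)

```text
time: 8.07
eef_pos: [0.4477, -0.0951, 0.0817]
tcp_rot: [0.449, 0.894, -0.001, 0.002]
contact_force: [-1.9, -0.5, 5.4]
opening: 0.272
finger_force: 28.8
```

```bash
python3 -c "
from h import *
st()
i2,_=snap('side');im,_=snap('top')
cv2.imwrite('pics/k4.png',cv2.resize(i2[220:300,320:390,::-1],(525,600),interpolation=2))
"
```

```text
t 8.07 p [ 0.4477 -0.0951  0.0817] yawY 36.68 F [-1.8803 -0.4597  5.4319] open 0.272 ff 28.7663671374321 q6 -1.07
```

View pics/k4.png

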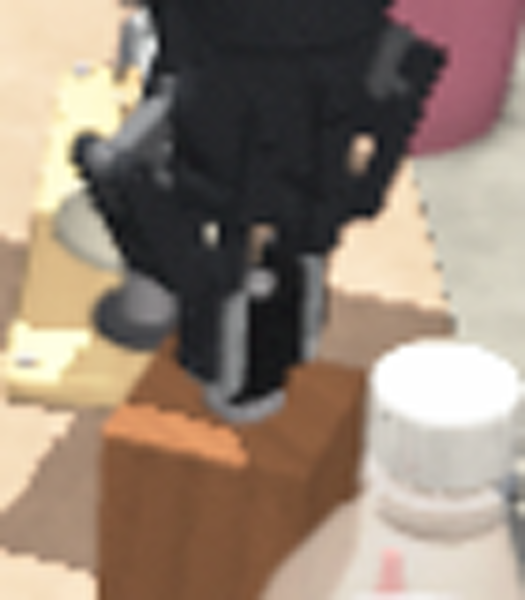

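Emit:
carry_out(deltas=[0, 0, -0.015, 0, 0, 0, 0, 0, -0.04, 0, 0, 0, 0, 0, -0.075, 0, 0, 0, 0, 0, -0.11, 0, 0, 0, 0, 0, -0.11, 0, 0, 0])

```text
time: 8.8
eef_pos: [0.4486, -0.095, 0.1936]
tcp_rot: [0.449, 0.894, -0.0, 0.004]
contact_force: [0.1, -0.3, -1.8]
opening: 0.268
finger_force: 27.9
```

```bash
python3 -c "
from h import *
plan((.448,.182,.188),36.7)
i2,d=snap('side');im,_=snap('top')
cv2.imwrite('pics/k5.png',cv2.resize(i2[180:280,310:400,::-1],(540,600),interpolation=2))
"
```

```text
t 8.8 p [ 0.4486 -0.095   0.1936] yawY 36.67 F [ 0.0857 -0.3259 -1.7593] open 0.268 ff 27.933307886123657 q6 -1.07
shift [0.2226 0.165  0.0044] turn [ 0.0035  0.0081 -0.0005]
```

View pics/k5.png

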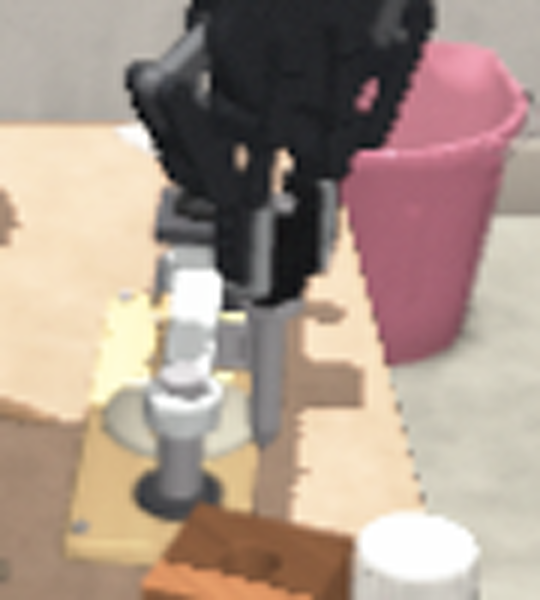

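The pin is held in the air with its shank visible from (275,310) to (263,440) in the crop, so it leans a few degrees. I'll measure that from the depth.

```bash
python3 -c "
from h import *
i2,d=snap('side')
v,u=np.mgrid[225:258,345:366];z=d[225:258,345:366]
P=np.array([px2w('side',(a,b),c) for a,b,c in zip(u.ravel(),v.ravel(),z.ravel())])
ok=(abs(P[:,1]+.1)<.03)&(P[:,2]>.115)&(P[:,2]<.185)
Q=P[ok]
for h in np.arange(.12,.185,.005):
    s=Q[abs(Q[:,2]-h)<.0025]
    if len(s)>2: print(round(h,3),len(s),s.mean(0),s[:,0].min(),s[:,0].max())
print(w2px('side',(.4486,-.095,.18)),w2px('side',(.4486,-.095,.12)))
for v0 in range(230,258,2): print(v0,np.round(i2[v0,346:366].astype(int).mean(1)).astype(int))
p,r=st();print(r.as_matrix())
"
```

```text
0.12 3 [ 0.4452 -0.0951  0.12  ] 0.44368276206423485 0.44604199477559975
0.125 6 [ 0.4471 -0.0974  0.1249] 0.4433359988089091 0.4500484078234265
0.13 11 [ 0.4456 -0.0968  0.1296] 0.44105296932400795 0.4524200817068924
0.135 11 [ 0.4473 -0.0968  0.1346] 0.44110693410965063 0.4522115035827895
0.14 11 [ 0.4476 -0.0974  0.14  ] 0.4427503450549201 0.45179113791703224
0.145 8 [ 0.4464 -0.0973  0.1449] 0.4424220330229464 0.451676578931702
0.15 11 [ 0.4471 -0.0972  0.15  ] 0.4423825454085075 0.45140866310084693
0.155 7 [ 0.4452 -0.0975  0.1549] 0.442206426373274 0.4486422045822704
0.16 13 [ 0.4462 -0.0977  0.16  ] 0.44187178423032764 0.4505925064694643
0.165 10 [ 0.4477 -0.0965  0.1652] 0.4418965070610108 0.4533381643933585
0.17 13 [ 0.4462 -0.0966  0.17  ] 0.4414990214302549 0.4528224137733325
0.18 30 [ 0.4471 -0.1008  0.1804] 0.434521077844965 0.4590753993520067
[354.3588 231.1705] [353.1343 254.3106]
230 [229  73  62  90 113 116 112  72  23  24  23  24  51 101 146 169 170 170
 169 190]
232 [211 202 190 111 110  84  42  56  72  92 129 136 143 134 142 141 143 144
 144 143]
234 [149 141 139 
[... 523 characters left out ...]
90 152 114 129 138 136 134 140 140 140 137 136 136 134 133
 137 136]
248 [173 204 208 189 131 115 130 137 135 135 143 141 139 137 163 202 201 202
 206 208]
250 [184 212 212 196 140 119 132 137 134 131 141 142 140 148 185 217 214 215
 217 219]
252 [212 215 215 199 133 117 133 137 135 135 142 143 141 148 188 220 221 221
 220 221]
254 [211 204 196 182 157 113 113 116 125 142 142 141 141 176 220 220 222 223
 224 223]
256 [179 184 185 186 181 175 168 138 140 139 139 140 141 176 221 222 222 225
 226 224]
t 8.95 p [ 0.4457 -0.0938  0.1884] yawY 36.67 F [-0.4469  0.5681 -1.0666] open 0.271 ff 27.92999267578125 q6 -1.07
[[-0.5972  0.8021 -0.0017]
 [ 0.8021  0.5972 -0.0002]
 [ 0.0008 -0.0015 -1.    ]]
```

Emit:
carry_out(deltas=[0.044, 0.033, 0, 0, 0, 0, 0.088, 0.066, 0, 0, 0, 0, 0.132, 0.1, 0, 0, 0, 0, 0.176, 0.133, 0, 0, 0, 0, 0.2195, 0.166, 0, 0, 0, 0])

```text
time: 9.57
eef_pos: [0.4471, 0.1827, 0.1872]
tcp_rot: [0.449, 0.894, -0.001, -0.001]
contact_force: [1.6, -0.5, -0.9]
opening: 0.27
finger_force: 28.0
```

Emit:
carry_out(deltas=[0, 0, 0, 0, 0, 0, 0, 0, 0, 0, 0, 0])

```text
time: 9.82
eef_pos: [0.4475, 0.1808, 0.1875]
tcp_rot: [0.448, 0.894, -0.002, -0.001]
contact_force: [0.2, -0.7, -0.5]
opening: 0.267
finger_force: 28.0
```

```bash
python3 -c "
from h import *
plan((.448,.1815,.168),36.7)
i2,d=snap('side')
cv2.imwrite('pics/k6.png',cv2.resize(i2[170:250,310:380,::-1],(525,600),interpolation=2))
"
```

```text
t 9.82 p [0.4475 0.1808 0.1875] yawY 36.71 F [ 0.2069 -0.676  -0.4728] open 0.267 ff 28.045061230659485 q6 -0.47
shift [0.0003 0.0009 0.0195] turn [-0.0039 -0.0004  0.0003]
```

View pics/k6.png

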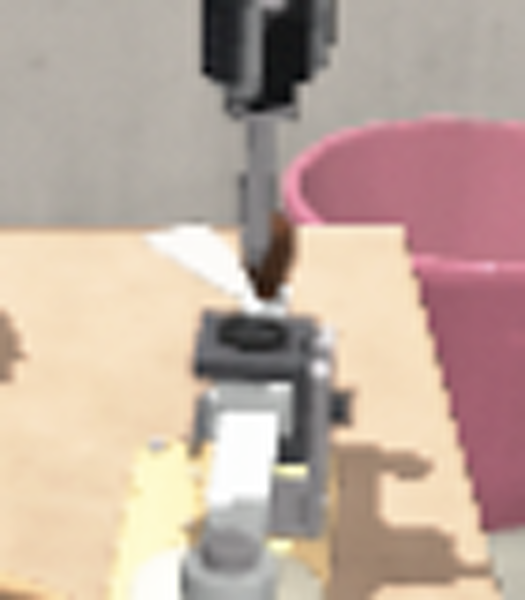

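The pin tip at crop (258,290) heads straight for the bush centre at (255,330), with the button squeezed in. I'll feel it down.

Emit:
carry_out(deltas=[0, 0, 0.01, 0, 0, 0, 0, 0, 0.02, 0, 0, 0, 0, 0, 0.026, 0, 0, 0, 0, 0, 0.03, 0, 0, 0])

```text
time: 10.38
eef_pos: [0.4483, 0.1807, 0.1584]
tcp_rot: [0.449, 0.894, -0.001, -0.0]
contact_force: [0.7, -0.3, -0.2]
opening: 0.272
finger_force: 28.0
```

Emit:
carry_out(deltas=[0, 0, 0.003, 0, 0, 0, 0, 0, 0.005, 0, 0, 0])

```text
time: 10.62
eef_pos: [0.4486, 0.181, 0.1541]
tcp_rot: [0.449, 0.894, -0.0, 0.0]
contact_force: [0.1, -0.4, -0.2]
opening: 0.272
finger_force: 28.0
```

Emit:
carry_out(deltas=[0, 0, 0.003, 0, 0, 0, 0, 0, 0.005, 0, 0, 0])

```text
time: 10.88
eef_pos: [0.4485, 0.181, 0.149]
tcp_rot: [0.449, 0.894, -0.0, 0.0]
contact_force: [-0.3, -0.2, -0.3]
opening: 0.262
finger_force: 28.0
```

Emit:
carry_out(deltas=[0, 0, 0.002, 0, 0, 0, 0, 0, 0.004, 0, 0, 0])

```text
time: 11.12
eef_pos: [0.4485, 0.181, 0.145]
tcp_rot: [0.449, 0.894, -0.001, 0.0]
contact_force: [-0.3, 0.2, -2.1]
opening: 0.269
finger_force: 28.0
```

Emit:
carry_out(deltas=[0, 0, 0.002, 0, 0, 0, 0, 0, 0.004, 0, 0, 0])

```text
time: 11.38
eef_pos: [0.4485, 0.181, 0.141]
tcp_rot: [0.449, 0.894, -0.001, 0.0]
contact_force: [-0.1, 0.0, -1.0]
opening: 0.273
finger_force: 28.0
```

Emit:
carry_out(deltas=[0, 0, 0.002, 0, 0, 0, 0, 0, 0.003, 0, 0, 0])

```text
time: 11.62
eef_pos: [0.4484, 0.181, 0.1379]
tcp_rot: [0.449, 0.894, -0.001, -0.0]
contact_force: [0.7, -0.5, -2.3]
opening: 0.277
finger_force: 28.0
```

Emit:
carry_out(deltas=[0, 0, 0.002, 0, 0, 0, 0, 0, 0.003, 0, 0, 0])

```text
time: 11.88
eef_pos: [0.4484, 0.1809, 0.1349]
tcp_rot: [0.449, 0.894, -0.001, 0.0]
contact_force: [-0.0, 0.0, -1.2]
opening: 0.267
finger_force: 28.0
```

Emit:
carry_out(deltas=[0, 0, 0.002, 0, 0, 0, 0, 0, 0.003, 0, 0, 0])

```text
time: 12.12
eef_pos: [0.4485, 0.1809, 0.1319]
tcp_rot: [0.449, 0.894, -0.001, 0.0]
contact_force: [-0.1, -0.8, -0.8]
opening: 0.267
finger_force: 28.0
```

Emit:
carry_out(deltas=[0, 0, 0.002, 0, 0, 0, 0, 0, 0.003, 0, 0, 0])

```text
time: 12.38
eef_pos: [0.4485, 0.181, 0.1289]
tcp_rot: [0.449, 0.894, -0.001, 0.0]
contact_force: [0.5, -0.4, -0.8]
opening: 0.27
finger_force: 28.1
```

Emit:
carry_out(deltas=[0, 0, 0.002, 0, 0, 0, 0, 0, 0.003, 0, 0, 0])

```text
time: 12.62
eef_pos: [0.4485, 0.181, 0.1261]
tcp_rot: [0.449, 0.894, -0.0, 0.0]
contact_force: [-0.9, 0.9, 0.6]
opening: 0.269
finger_force: 28.2
```

Emit:
carry_out(deltas=[0, 0, 0.002, 0, 0, 0, 0, 0, 0.003, 0, 0, 0])

```text
time: 12.88
eef_pos: [0.4485, 0.181, 0.1231]
tcp_rot: [0.449, 0.894, -0.0, 0.0]
contact_force: [-0.7, 0.1, 0.3]
opening: 0.274
finger_force: 28.4
```

Emit:
carry_out(deltas=[0, 0, 0.002, 0, 0, 0, 0, 0, 0.003, 0, 0, 0])

```text
time: 13.12
eef_pos: [0.4485, 0.181, 0.12]
tcp_rot: [0.449, 0.894, -0.0, 0.0]
contact_force: [-0.6, 0.6, 0.1]
opening: 0.27
finger_force: 28.4
```

Emit:
carry_out(deltas=[0, 0, 0.002, 0, 0, 0, 0, 0, 0.003, 0, 0, 0])

```text
time: 13.38
eef_pos: [0.4484, 0.181, 0.1169]
tcp_rot: [0.449, 0.894, -0.0, 0.0]
contact_force: [-1.2, 0.2, 0.9]
opening: 0.271
finger_force: 28.5
```

Emit:
carry_out(deltas=[0, 0, 0.002, 0, 0, 0, 0, 0, 0.003, 0, 0, 0])

```text
time: 13.62
eef_pos: [0.4484, 0.181, 0.1139]
tcp_rot: [0.449, 0.894, -0.001, 0.0]
contact_force: [-0.7, 1.2, 1.0]
opening: 0.271
finger_force: 28.5
```

Emit:
carry_out(deltas=[0, 0, 0.002, 0, 0, 0, 0, 0, 0.003, 0, 0, 0])

```text
time: 13.88
eef_pos: [0.4484, 0.181, 0.1109]
tcp_rot: [0.449, 0.894, -0.001, 0.0]
contact_force: [-0.0, 0.3, 0.2]
opening: 0.268
finger_force: 28.5
```

Emit:
carry_out(deltas=[0, 0, 0.002, 0, 0, 0, 0, 0, 0.003, 0, 0, 0])

```text
time: 14.12
eef_pos: [0.4484, 0.181, 0.1079]
tcp_rot: [0.449, 0.894, -0.001, 0.0]
contact_force: [-0.7, 1.6, -0.1]
opening: 0.271
finger_force: 28.5
```

Emit:
carry_out(deltas=[0, 0, 0.002, 0, 0, 0, 0, 0, 0.003, 0, 0, 0])

```text
time: 14.38
eef_pos: [0.4484, 0.181, 0.1049]
tcp_rot: [0.449, 0.894, -0.001, 0.0]
contact_force: [-1.2, 1.0, 1.2]
opening: 0.271
finger_force: 28.5
```

Emit:
carry_out(deltas=[0, 0, 0.002, 0, 0, 0, 0, 0, 0.002, 0, 0, 0])

```text
time: 14.62
eef_pos: [0.4484, 0.1809, 0.1027]
tcp_rot: [0.449, 0.894, -0.001, 0.0]
contact_force: [-1.7, 0.9, -0.7]
opening: 0.272
finger_force: 28.2
```

Emit:
carry_out(deltas=[0, 0, 0.002, 0, 0, 0, 0, 0, 0.002, 0, 0, 0])

```text
time: 14.88
eef_pos: [0.4483, 0.181, 0.101]
tcp_rot: [0.449, 0.894, -0.001, -0.0]
contact_force: [-1.2, 1.3, 0.2]
opening: 0.271
finger_force: 28.5
```

Emit:
carry_out(deltas=[0, 0, 0.002, 0, 0, 0, 0, 0, 0.002, 0, 0, 0])

```text
time: 15.12
eef_pos: [0.4484, 0.181, 0.0992]
tcp_rot: [0.449, 0.894, -0.001, -0.0]
contact_force: [-3.3, 1.4, 3.8]
opening: 0.268
finger_force: 29.0
```

Emit:
carry_out(deltas=[0, 0, 0.002, 0, 0, 0, 0, 0, 0.002, 0, 0, 0])

```text
time: 15.38
eef_pos: [0.4484, 0.181, 0.0974]
tcp_rot: [0.449, 0.894, -0.001, -0.0]
contact_force: [-3.6, 1.5, 5.8]
opening: 0.265
finger_force: 29.5
```

Emit:
carry_out(deltas=[0, 0, 0.001, 0, 0, 0, 0, 0, 0.001, 0, 0, 0])

```text
time: 15.62
eef_pos: [0.4485, 0.1811, 0.0973]
tcp_rot: [0.449, 0.894, -0.001, -0.0]
contact_force: [-5.5, 0.7, 10.0]
opening: 0.271
finger_force: 30.5
```

Emit:
carry_out(deltas=[0, 0, 0.001, 0, 0, 0, 0, 0, 0.001, 0, 0, 0])

```text
time: 15.88
eef_pos: [0.4485, 0.1811, 0.0971]
tcp_rot: [0.449, 0.894, -0.001, -0.0]
contact_force: [-8.4, 0.8, 14.0]
opening: 0.269
finger_force: 31.5
```

Emit:
carry_out(deltas=[0, 0, 0.0005, 0, 0, 0])

```text
time: 16.0
eef_pos: [0.4486, 0.1812, 0.0971]
tcp_rot: [0.449, 0.894, -0.001, -0.001]
contact_force: [-9.9, -0.9, 19.0]
opening: 0.273
finger_force: 32.3
```

Emit:
carry_out(deltas=[0, 0, 0, 0, 0, 0, 0, 0, 0, 0, 0, 0, 0, 0, 0, 0, 0, 0], grip=52)

```text
time: 16.38
eef_pos: [0.4483, 0.1807, 0.094]
tcp_rot: [0.449, 0.894, -0.001, 0.0]
contact_force: [-0.1, -0.2, 0.4]
opening: 0.516
finger_force: 0.0
```

```bash
python3 -c "
from h import *
st()
"
```

```text
t 16.38 p [0.4483 0.1807 0.094 ] yawY 36.67 F [-0.1295 -0.2309  0.3715] open 0.516 ff 0.0 q6 -0.47
```

Emit:
carry_out(deltas=[0, 0, -0.02, 0, 0, 0, 0, 0, -0.06, 0, 0, 0, 0, 0, -0.1, 0, 0, 0, -0.04, -0.03, -0.12, 0, 0, 0, -0.08, -0.06, -0.13, 0, 0, 0])

```text
time: 17.0
eef_pos: [0.4487, 0.0802, 0.2261]
tcp_rot: [0.448, 0.894, -0.0, 0.002]
contact_force: [0.2, -1.4, -0.8]
opening: 0.519
finger_force: 0.0
```

Emit:
carry_out(deltas=[-0.045, -0.034, 0, 0, 0, 0, -0.09, -0.068, 0, 0, 0, 0, -0.12, -0.09, 0, 0, 0, 0])

```text
time: 17.38
eef_pos: [0.4473, -0.0713, 0.2245]
tcp_rot: [0.45, 0.893, -0.001, 0.0]
contact_force: [0.0, 0.2, -0.0]
opening: 0.524
finger_force: 0.0
```

```bash
python3 -c "
from h import *
st()
for c in ('top','side'):
    im,d=snap(c);r=w2px(c,(.448,.181,.115)).astype(int)
    print(c,r,[(round(x['score'],2),x['uv']) for x in ctrl.find_in(c,'lock_pin')[:2]])
    u0,v0=r-22
    v,u=np.mgrid[v0:v0+44,u0:u0+44];z=d[v0:v0+44,u0:u0+44]
    P=np.array([px2w(c,(a,b),e) for a,b,e in zip(u.ravel(),v.ravel(),z.ravel())])
    P=P[np.hypot(P[:,0]-.448,P[:,1]-.181)<.03]
    print(np.histogram(P[:,2],np.arange(.06,.145,.0025))[0])
    t=P[P[:,2]>.115];
    s=t[t[:,2]>.122];print(len(s),s.mean(0),np.percentile(s[:,2],[5,50,95]),cv2.minAreaRect((s[:,:2]*1000).astype(np.float32)))
"
```

```text
t 17.38 p [ 0.4473 -0.0713  0.2245] yawY 36.56 F [ 0.0034  0.1645 -0.0342] open 0.524 ff 0.0 q6 -1.02
top [242 205] []
[  1  11  30  18   0   1   2   6  39 107 100  45  11   3   2   4   3   0
   3   2   5   2   4   4   4  10  28  36  36   9   0   0   0]
121 [0.4462 0.1809 0.1288] [0.1234 0.1292 0.1328] ((447.4769592285156, 181.87652587890625), (28.7642879486084, 19.610431671142578), 38.039817810058594)
side [343 204] []
[ 3 25 25  6  2  2  6 13 22 51 23 11  6  7  5  6  5  3  4  2  3  1  3  1
  2  1  2  0  0  0  0  0  0]
3 [0.4379 0.1783 0.1249] [0.1239 0.1251 0.1258] ((437.7762145996094, 177.0846405029297), (11.454261779785156, 0.06395565718412399), 86.04191589355469)
```

```bash
python3 -c "
from h import *
D=[];I=None
for _ in range(6):
    im,d=snap('top');D.append(d);I=im
d=np.median(D,0)
v,u=np.mgrid[180:228,220:268]
P=np.array([px2w('top',(a,b),d[b,a]) for a,b in zip(u.ravel(),v.ravel())])
q=P.reshape(48,48,3)
r=np.hypot(P[:,0]-.4465,P[:,1]-.181)
print('head',np.percentile(P[(r<.007)][:,2],[10,30,50,70,90]))
e=np.radians(8);jx=(P[:,0]-.447)*np.cos(e)-(P[:,1]-.181)*np.sin(e);jy=(P[:,0]-.447)*np.sin(e)+(P[:,1]-.181)*np.cos(e)
m=(abs(jx)<.02)&(abs(jy)<.025)&(r>.019)&(P[:,2]<.1)&(P[:,2]>.078)
print('plate',m.sum(),np.percentile(P[m][:,2],[10,30,50,70,90]))
b=np.array([px2w('top',(a,c),d[c,a]) for a in range(290,330) for c in range(205,235)]);print('pivot .076:',np.percentile(b[(b[:,2]>.07)&(b[:,2]<.082)][:,2],[30,50,70]))
D=[]
for _ in range(6): D.append(snap('side')[1])
d=np.median(D,0)
np.set_printoptions(linewidth=200)
for vv in range(190,222,1): print(vv,np.round([px2w('side',(uu,vv),d[vv,uu])[2]*1000 for uu in range(330,358,2)]).astype(int))
"
```

```text
head [0.13   0.1305 0.1309 0.1313 0.1319]
plate 110 [0.084  0.0851 0.0856 0.0861 0.0869]Traceback (most recent call last):
  File "<string>", line 15, in <module>
    b=np.array([px2w('top',(a,c),d[c,a]) for a in range(290,330) for c in range(205,235)]);print('pivot .076:',np.percentile(b[(b[:,2]>.07)&(b[:,2]<.082)][:,2],[30,50,70]))
                ~~~~^^^^^^^^^^^^^^^^^^^^
  File "h.py", line 9, in px2w
    m=ctrl.camera_model(cam);K=np.array(m['intrinsics']);T=np.linalg.inv(np.array(m['extrinsics']))
ValueError: time passes only in moves, steps and waits
```

The button is out (28.8 mm across), but the depth leaves the height in doubt by about 2 mm. I'll do one gentle press on the head with shut fingers to tell locked from sprung.

Emit:
carry_out(deltas=[0.049, 0.037, 0, 0, 0, 0, 0.098, 0.074, 0, 0, 0, 0, 0.147, 0.111, 0, 0, 0, 0, 0.196, 0.149, 0, 0, 0, 0, 0.202, 0.152, 0, 0, 0, 0], grip=0)

```text
time: 18.5
eef_pos: [0.448, 0.1878, 0.2246]
tcp_rot: [0.446, 0.895, -0.0, -0.0]
contact_force: [-0.3, -0.6, 0.4]
opening: 0.001
finger_force: 0.0
```

```bash
python3 -c "
from h import *
plan((.4485,.181,.140),36.7)
"
```

```text
t 18.5 p [0.448  0.1878 0.2246] yawY 37.07 F [-0.2519 -0.5856  0.4328] open 0.001 ff 0.0 q6 -0.46
shift [-0.0057 -0.0036  0.0846] turn [-0.0005  0.0002  0.0065]
```

Emit:
carry_out(deltas=[-0.003, -0.002, 0.04, 0, 0, 0, -0.003, -0.002, 0.07, 0, 0, 0, -0.003, -0.002, 0.085, 0, 0, 0, -0.003, -0.002, 0.085, 0, 0, 0])

```text
time: 19.0
eef_pos: [0.4485, 0.1797, 0.1388]
tcp_rot: [0.449, 0.894, -0.001, -0.001]
contact_force: [0.1, -0.2, 0.7]
opening: 0.003
finger_force: 0.0
```

Emit:
carry_out(deltas=[0, 0, 0.003, 0, 0, 0, 0, 0, 0.004, 0, 0, 0])

```text
time: 19.25
eef_pos: [0.4499, 0.1802, 0.1367]
tcp_rot: [0.449, 0.894, 0.0, 0.001]
contact_force: [1.0, 0.3, 0.6]
opening: -0.002
finger_force: 0.0
```

Emit:
carry_out(deltas=[0, 0, 0.002, 0, 0, 0, 0, 0, 0.002, 0, 0, 0])

```text
time: 19.5
eef_pos: [0.4491, 0.1802, 0.1337]
tcp_rot: [0.449, 0.894, -0.0, 0.0]
contact_force: [-0.2, 0.9, 0.2]
opening: -0.001
finger_force: 0.0
```

Emit:
carry_out(deltas=[0, 0, 0.001, 0, 0, 0, 0, 0, 0.0015, 0, 0, 0])

```text
time: 19.75
eef_pos: [0.4491, 0.1802, 0.132]
tcp_rot: [0.449, 0.894, -0.001, 0.0]
contact_force: [-0.4, 0.0, 0.9]
opening: 0.002
finger_force: 0.0
```

Emit:
carry_out(deltas=[0, 0, 0.001, 0, 0, 0, 0, 0, 0.0015, 0, 0, 0])

```text
time: 20.0
eef_pos: [0.449, 0.1802, 0.1305]
tcp_rot: [0.449, 0.894, -0.001, 0.0]
contact_force: [-0.9, 0.4, 1.0]
opening: 0.002
finger_force: 0.0
```

Emit:
carry_out(deltas=[0, 0, 0.001, 0, 0, 0, 0, 0, 0.0015, 0, 0, 0])

```text
time: 20.25
eef_pos: [0.449, 0.1802, 0.129]
tcp_rot: [0.449, 0.894, -0.001, 0.0]
contact_force: [-0.0, 0.2, -0.4]
opening: 0.004
finger_force: 0.0
```

Emit:
carry_out(deltas=[0, 0, 0.001, 0, 0, 0, 0, 0, 0.001, 0, 0, 0])

```text
time: 20.5
eef_pos: [0.4492, 0.1802, 0.1285]
tcp_rot: [0.449, 0.894, -0.0, 0.0]
contact_force: [-1.2, -1.9, 2.7]
opening: 0.002
finger_force: 1.4
```

Emit:
carry_out(deltas=[0, 0, 0.001, 0, 0, 0, 0, 0, 0.001, 0, 0, 0])

```text
time: 20.75
eef_pos: [0.4494, 0.1803, 0.1278]
tcp_rot: [0.449, 0.894, -0.0, 0.0]
contact_force: [-1.4, -0.9, 5.2]
opening: -0.001
finger_force: 2.6
```

Emit:
carry_out(deltas=[0, 0, 0.001, 0, 0, 0, 0, 0, 0.001, 0, 0, 0])

```text
time: 21.0
eef_pos: [0.4497, 0.1804, 0.1276]
tcp_rot: [0.449, 0.894, -0.0, 0.001]
contact_force: [-3.1, -0.5, 9.2]
opening: -0.002
finger_force: 4.3
```

The press met solid resistance after about 1 mm of travel; a sprung-up pin would have gone down 4 mm. So the pin is locked, and I'll retract and hand in.

Emit:
carry_out(deltas=[0, 0, -0.01, 0, 0, 0, 0, 0, -0.05, 0, 0, 0, 0, 0, -0.1, 0, 0, 0, 0, 0, -0.12, 0, 0, 0, 0, 0, -0.12, 0, 0, 0])

```text
time: 21.62
eef_pos: [0.4502, 0.1804, 0.248]
tcp_rot: [0.449, 0.894, 0.001, 0.002]
contact_force: [-1.2, -0.4, -0.3]
opening: 0.002
finger_force: 0.0
```

```bash
python3 -c "
from h import *
st();print(ctrl.sign_off())
"
```

```text
t 21.62 p [0.4502 0.1804 0.248 ] yawY 36.67 F [-1.1553 -0.4459 -0.3377] open 0.002 ff 0.0 q6 -0.47
the job is handed in; nothing more can be done
None
```

I swung the arm to the stop and pressed the pin home (peak about 21 N); a gentle test press afterwards showed it locked with its button out, and I handed the job in at about 21.6 s (no verdict was returned).

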